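Test a beer-tap valve spring and sort it

ROBOT

A 7-joint arm with a two-finger parallel gripper is mounted at the origin on a cart in front of the work surface, level with it; the furniture and walls round the work are solid. World frame = base frame: x ahead of the robot, y to its left, z up, the work surface at z = 0. Lengths are in m, angles in rad, forces in N, time in s.
With the tool pointing down it reaches from about 0.425 to 0.95 m from the base axis. Payload 4.7 kg.
Tool frame: the origin (TCP) lies midway between the tips of the shut fingers; the grasp point (between the pads) lies 19 mm behind it; z points along the fingers, y is the line along which they close (so a half turn about z gives the same grasp; the last joint's range is limited). The gripper opens to 87 mm and grips with 3 to 60 N. Pads are 19 mm wide; open, the fingers measure 117 mm over their backs; the gripper's body (75 mm by 190 mm) begins 51 mm behind the grasp point.
Start: joints at [1.121, 0.469, -0.049, 1.532, 0.024, 1.141, -0.082], TCP at [0.276, -0.616, 0.223] pointing down, gripper open.
Joint ranges: [-2.59, 2.59], [-0.33, 1.99], [-1.39, 1.29], [0.1, 2.45], [-1.04, 4.18], [0.21, 1.99], [-2.66, 2.66]. Speed limits (rad/s): [2.57, 2.57, 3.14, 3.14, 3.14, 3.14, 3.14].

INTERFACE

Orientations are given as a 3x3 rotation matrix whose columns are the frame's x, y, z axes.
In Python, from bench import arm gives the robot as it stands. The module is installed in compiled form; this text tells all that it offers.
- The arm moves only by the tool servo_tool, never from a script. Its argument "motion" is text: rows parted by semicolons, each of 4 numbers parted by spaces: the shift along the tool's x, y, z in m, then the turn about the tool's z in rad. A call has 1 to 20 rows; each row is the pose to reach, as a shift and turn from the pose commanded when the call began, along the tool's axes at that moment; what a row does not reach only later rows make up. A row lasts 1/8 s, in which the tool goes at most 62.5 mm and 10.7 degrees, less where a joint would pass 70% of its speed; a pose out of reach is approached as far as the arm can. A call with a gripper value outside its range is refused whole. "hand" is the gripper command: -1 is fully open, 1 is shut, values between are in proportion, set as the call begins (left out, the last holds). The fingers move at their own pace and stop on an object; the grip force is fixed at half the most. Time passes only in rows, so rows that repeat a pose let the fingers close. It gives the time, the measured TCP pose, the force, the opening and the grip force at its end, in the units of the state.
- arm.state(): the state, without advancing time (a new reading comes with each control period).
- arm.snapshot(name): name is "scene" or "top"; returns the picture (384x512x3 uint8, red, green, blue); there is no depth.
- arm.camera_info(name): a dict with "camera_matrix" (3x3 intrinsics, pixels), "pose" (4x4, takes a point from camera to world coordinates). Camera axes: x right, y up, looking along -z (the intrinsics and any distortion apply to the point x, -y, -z); pixel columns grow to the right and rows downward; lengths in m; the calibration is good to about 2 mm. A picture is of the moment at which its call begins. camera_info takes no time and is no camera call.
- arm.job_done(): hands the job in; it is judged then, once.
The state is a dict: "t": time; "joint_pos": joint angles; "qvel": joint speeds; "joint_efforts": joint torques, N m; "position": TCP position; "eef_rot": TCP orientation; "force": force on the tool from outside, world axes, zero at the start; "torque": the same for the moment, N m; "grip_width": opening from 0.0 (shut) to 1.0 (fully open); "finger_force": force on a finger pad.
Only numpy, scipy, OpenCV 4.12 (cv2) and the standard library are available. Lean on these libraries where they do the work, as an engineer would, in place of code of your own. Each camera call takes 0.05 s, during which the arm holds its last target. There are 200 camera calls.

TASK

Stand the beer-tap valve spring upright in the cup of the spring tester and let go of it, then press its brass cap straight down with the gripper until the cap's lower rim is at the top edge of the red band on its rod, without going clearly past it or forcing it, and hold it there for a second. Read the force from the tester's drag pointer, then stand the spring on the wooden coaster if the pointer is in the green, or on the white ceramic coaster if it is in the red; in the yellow either coaster will do. Press the tester only through the spring, do not touch its pointer, and leave the glasses, the bitters bottle, the stopper, the cork and the corkscrew where they are.

Things in the scene. Friction and masses are not known exactly. Their poses are not given: they have to be found in the camera images.
- spring: spring on its guide, 42 mm wide, 68 mm tall, 0.16 kg, loose, round about z. Origin: centre of the underside. From below: dark steel foot (42 mm diameter, 10 high), 12 mm rod with a red band 26 to 34 mm above the underside, steel coil (28 mm diameter), brass cap (33 mm diameter, 22 high, lower rim 46 mm up when unloaded). The cap cannot come off: lift the spring by it
- spring_cap (a joint): how far the cap is pressed down, m: 0 unloaded, 0.012 lower rim level with the top edge of the red band (the mark), 0.020 end stop. The cap begins to move at about 2.5 N; the stiffness is hidden and differs from spring to spring: 0.3 N per mm at first, 1.05 N per mm after some unknown travel between 0 and 12 mm
- cap_top (a point): centre of the flat top of the cap, moving with it (68 mm above the underside of the unloaded spring)
- tester: spring tester, grey housing 120 x 120 x 30 mm, fixed; over its centre a sprung steel plate (84 mm diameter, top 78 mm above the worktop) that sinks 1.5 mm per newton on it, the spring's weight included, up to 38 mm; 85 mm to +y an aluminium scale column (16 x 44 mm, top 104 mm up), scale facing -x. Origin: centre of the underside
- cup (a point): centre of the floor of the brass cup on the plate, moving with the plate: the foot of the spring stands here. Inner diameter 47 mm, lip 7 mm high and 3 mm thick
- pointer (a joint): black drag pointer on the scale column, m: 0 at the top, at the start; the sinking plate pushes it down 1:1 and it stays at the lowest point reached, so it shows the greatest load so far (0.0015 per newton). Red field 0 to 0.018, yellow 0.018 to 0.021, green beyond. Pressed to the mark it reads about 0.010 to 0.026
- wood_coaster: brown wooden coaster for good springs, round, 94 mm diameter, 8 mm high, fixed. Origin: centre of the underside
- white_coaster: white ceramic coaster for weak springs, round, 94 mm diameter, 8 mm high, fixed. Origin: centre of the underside
- tumbler: clear tumbler, bystander, 77 mm diameter, 89 mm high. Origin: centre of the underside
- shot: clear shot glass, bystander, 48 mm diameter, 61 mm high. Origin: centre of the underside
- bitters: small brown bitters bottle, bystander, 34 mm diameter, 102 mm high. Origin: centre of the underside
- stopper: bottle stopper with a copper knob, bystander, 28 mm diameter, 47 mm high. Origin: centre of the underside
- cork: wine cork standing on end, bystander, 24 mm diameter, 45 mm high. Origin: centre of the underside
- corkscrew: folded corkscrew lying on the worktop, bystander, 29 x 114 x 14 mm. Origin: centre of the underside
There are look-alikes about, which are no part of the job. There is more than one size of the tester; the job needs the larger.

How it is judged:
By the outcome, as a careful person would: the job done as asked, in the order asked, and still so for the second after the job is handed in, with the robot touching nothing.
It also fails if it takes over 72 s, if anything falls off the work surface, if the arm or the gripper's body presses on something with over 40 N, if the wrist force passes 120 N, or if a joint passes its speed limit or range.

## Working session

There is one attempt and no reset: what is moved stays moved. The work goes in short steps, Python scripts to look and compute and a tool call to move; the robot and the scene stay as the last step left them, time stands still between calls to the robot, and variables do not carry over. Pictures are saved under pics/ and viewed, at most 10 in all, crops included, and the job is handed in when it is done.

Besides the shell and the picture viewer there is one more tool, called after "Call:" by a JSON object that holds its "op" and its "data", one argument or row to a line. servo_tool: Moves the arm, as the interface text tells. Its arguments: {"type":"object","properties":{"motion":{"type":"string"},"hand":{"type":"number"}},"required":["motion"]}

```bash
mkdir -p pics; cat > h.py <<'E'
import numpy as np, cv2
from bench import arm
def snap(n,f):
    im=np.asarray(arm.snapshot(n)); cv2.imwrite('pics/'+f,cv2.cvtColor(im,cv2.COLOR_RGB2BGR)); return im
def ray(n,u,v):
    c=arm.camera_info(n);K=np.array(c['camera_matrix']);P=np.array(c['pose'])
    d=np.linalg.solve(K,[u,v,1]);d=P[:3,:3]@np.array([d[0],-d[1],-d[2]]);return P[:3,3],d
def onz(n,u,v,z):
    o,d=ray(n,u,v);return o+d*(z-o[2])/d[2]
def proj(n,p):
    c=arm.camera_info(n);K=np.array(c['camera_matrix']);P=np.array(c['pose'])
    q=P[:3,:3].T@(np.array(p)-P[:3,3]);q=K@np.array([q[0],-q[1],-q[2]]);return q[:2]/q[2]
E
python3 - <<'E'
from h import *
a=snap('scene','s0.png');b=snap('top','t0.png')
for n in('scene','top'):
    c=arm.camera_info(n);print(c.keys(),np.round(c['camera_matrix'],1).tolist(),np.round(c['pose'],3).tolist())
s=arm.state();print(s['t'],s['position'],np.round(s['eef_rot'],3).tolist())
E
```

```text
dict_keys(['camera_matrix', 'pose']) [[385.7, 0.0, 255.4], [0.0, 385.7, 192.1], [0.0, 0.0, 1.0]] [[-0.43, 0.44, -0.788, -0.352], [-0.902, -0.23, 0.364, 0.327], [-0.021, 0.868, 0.496, 0.643], [0.0, 0.0, 0.0, 1.0]]
dict_keys(['camera_matrix', 'pose']) [[351.2, 0.0, 256.2], [0.0, 351.2, 194.6], [0.0, 0.0, 1.0]] [[-0.008, 0.996, -0.091, 0.419], [-1.0, -0.009, -0.012, -0.118], [-0.013, 0.09, 0.996, 1.067], [0.0, 0.0, 0.0, 1.0]]
0.1 [ 0.27552876 -0.61560619  0.22158724] [[0.913, 0.409, -0.001], [0.409, -0.913, 0.002], [-0.0, -0.002, -1.0]]
```

View pics/s0.png

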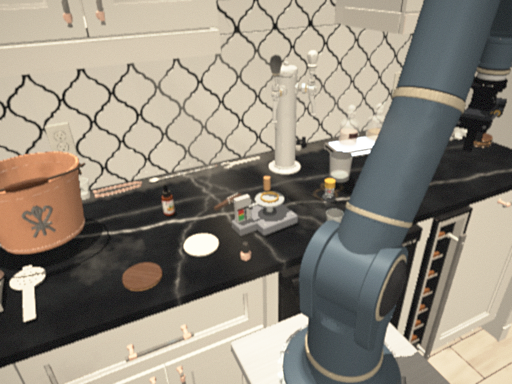

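View pics/t0.png

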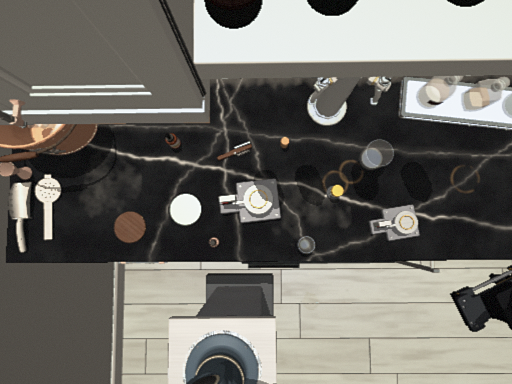

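The top view shows the larger tester at (258,202) and the smaller one at (402,222). The spring is probably the yellow cap at (337,190). Things it could be taken for are the cork at (284,142), the copper-knob stopper at (213,242) and the bitters bottle at (173,141). The wooden coaster is at (130,227) and the white one at (185,209). I'll check the choice in one crop.

```bash
python3 - <<'E'
from h import *
a=cv2.imread('pics/s0.png');b=cv2.imread('pics/t0.png')
A=cv2.resize(a[160:240,225:365],None,fx=5,fy=5,interpolation=cv2.INTER_CUBIC)[:300*2,:700]
B=cv2.resize(b[160:260,200:360],(400*1,250),interpolation=cv2.INTER_CUBIC)
C=cv2.resize(A,(700,400)); 
out=np.zeros((600,700,3),np.uint8); out[:350]=cv2.resize(a[170:235,225:355],(700,350),interpolation=cv2.INTER_CUBIC); out[350:,:400]=B
out[350:,400:]=cv2.resize(b[180:230,310:370],(300,250),interpolation=cv2.INTER_CUBIC)
cv2.imwrite('pics/c0.png',out)
hsv=cv2.cvtColor(b,cv2.COLOR_BGR2HSV)
def comp(m,name):
    n,l,s,c=cv2.connectedComponentsWithStats(m.astype(np.uint8))
    for i in range(1,n):
        if s[i,4]>25: print(name,s[i].tolist(),np.round(c[i],1))
H,S,V=[hsv[...,i].astype(int) for i in range(3)]
R=np.zeros(H.shape,bool);R[130:262,110:440]=1
comp(R&(H>12)&(H<35)&(S>110)&(V>90),'yellow')
comp(R&(S<40)&(V>200),'white')
comp(R&(H<15)&(S>70)&(V>60),'brown')
comp(R&(S<60)&(V>100)&(V<=200),'grey')
for u,v,z,n in [(337,190,.068,'spring'),(258,200,.08,'cup'),(130,227,.008,'wood'),(185.5,209,.008,'white')]:print(n,onz('top',u,v,z))
E
```

```text
yellow [281, 137, 8, 9, 56] [284.6 141.1]
yellow [331, 185, 14, 12, 125] [337.  190.3]
white [236, 185, 36, 29, 435] [254.4 200.9]
white [170, 194, 31, 31, 735] [185.1 208.9]
white [219, 195, 16, 7, 80] [226.8 197.8]
white [379, 211, 39, 22, 245] [401.  222.1]
white [401, 217, 11, 11, 95] [406.3 222. ]
brown [165, 133, 13, 12, 56] [171.8 139.4]
brown [217, 144, 35, 16, 149] [233.9 151.4]
brown [114, 211, 32, 32, 794] [129.3 226.6]
brown [209, 237, 10, 10, 46] [214.8 241.3]
grey [362, 144, 20, 24, 347] [371.5 157. ]
grey [110, 149, 144, 42, 465] [185.  163.8]
grey [220, 181, 61, 41, 789] [251.2 203.3]
grey [279, 182, 27, 4, 44] [291.9 183.1]
grey [307, 186, 24, 12, 45] [320.3 191.5]
grey [258, 191, 8, 10, 40] [262.1 194.9]
grey [339, 196, 37, 12, 103] [355.5 201.4]
grey [370, 205, 70, 35, 684] [398.1 221.1]
grey [299, 236, 16, 17, 125] [305.7 243.4]
spring [ 0.5209227  -0.33640903  0.068     ]
cup [ 0.49347054 -0.11095381  0.08      ]
wood [0.42074056 0.27640836 0.008     ]
white [0.47360102 0.10908593 0.008     ]
```

View pics/c0.png

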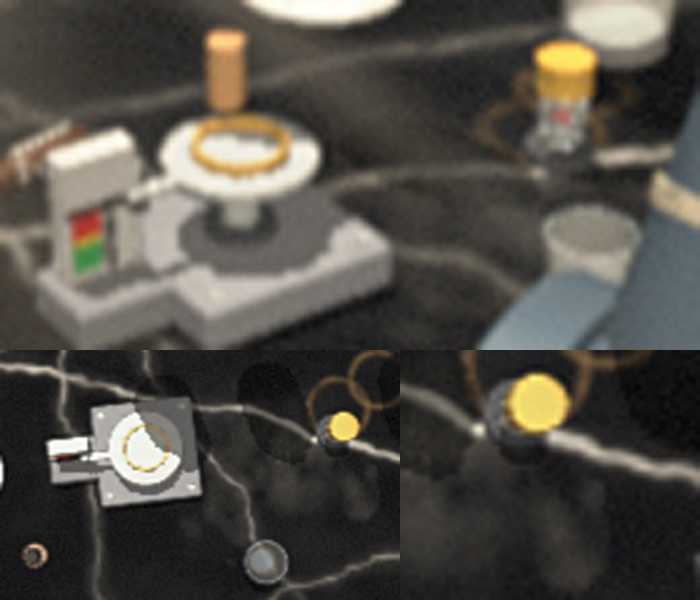

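The crop confirms it: a dark foot, rod with a red band, coil and brass cap at scene (330,186) and top (337,190). The big tester has its plate, brass cup and scale column on the +y side. Next I'll measure the cup ring and cross-check the spring in both views.

```bash
cat >> h.py <<'E'
def tri(pa,pb):
    (o1,d1),(o2,d2)=ray('scene',*pa),ray('top',*pb)
    d1/=np.linalg.norm(d1);d2/=np.linalg.norm(d2)
    s=np.linalg.lstsq(np.c_[d1,-d2],o2-o1,rcond=None)[0];a,b=o1+s[0]*d1,o2+s[1]*d2
    return (a+b)/2,np.linalg.norm(a-b)
def tool(dp,s=None):
    s=s or arm.state();return np.asarray(s['eef_rot']).T@np.asarray(dp)
def blobs(im,lo,hi,box,amin=10):
    x0,y0,x1,y1=box;m=cv2.inRange(cv2.cvtColor(im,cv2.COLOR_BGR2HSV),lo,hi);z=np.zeros_like(m);z[y0:y1,x0:x1]=m[y0:y1,x0:x1]
    n,l,s,c=cv2.connectedComponentsWithStats(z);return [(s[i].tolist(),c[i]) for i in range(1,n) if s[i,4]>=amin],z
E
python3 - <<'E'
from h import *
a=cv2.imread('pics/s0.png');b=cv2.imread('pics/t0.png')
print(blobs(a,(15,120,90),(35,255,255),(310,165,350,205))[0])
for n,im,box in(('scene',a,(255,190,285,208)),('top',b,(240,184,276,216))):
    _,m=blobs(im,(14,60,60),(35,255,255),box,1);ys,xs=np.nonzero(m);e=cv2.minEnclosingCircle(np.c_[xs,ys].astype(np.float32));print(n,len(xs),xs.min(),xs.max(),ys.min(),ys.max(),e)
    c=((xs.min()+xs.max())/2,(ys.min()+ys.max())/2);print(onz(n,*c,.083))
# spring top-cap in scene: expected pixel for top estimate
for p in([.521,-.336,.068],[.521,-.336,.046],[.521,-.336,0]):print(proj('scene',p),proj('top',p))
s=arm.state();print(tool(np.array([.521,-.336,.14])-s['position']))
E
```

```text
[([324, 177, 12, 12, 117], array([329.20512821, 182.58974359]))]
scene 136 260 278 190 202 ((269.0, 196.0), 9.219644546508789)
[ 0.49908983 -0.10934562  0.083     ]
top 71 249 267 190 208 ((257.9117736816406, 198.60784912109375), 9.455084800720215)
[ 0.49606227 -0.11099915  0.083     ]
[329.84625708 180.14820852] [336.85541581 189.97438868]
[329.33087595 186.26327747] [335.22554434 190.75658431]
[328.28238185 198.70380606] [332.03344484 192.28851265]
[ 0.33829008 -0.15477236  0.08183866]
```

Call:
{"op": "servo_tool", "data": {
  "motion": "0.05 -0.023 0.012;0.10 -0.046 0.024 0;0.15 -0.069 0.036 0",
  "hand": -1
}}

```text
$.motion[0]: bad value
```

Call:
{"op": "servo_tool", "data": {
  "motion": "0.05 -0.023 0.012 0;0.10 -0.046 0.024 0;0.15 -0.069 0.036 0;0.20 -0.092 0.048 0;0.25 -0.114 0.060 0;0.30 -0.137 0.072 0;0.338 -0.155 0.080 0;0.338 -0.155 0.080 0;0.338 -0.155 0.080 0",
  "hand": -1
}}

```text
t: 1.23
position: [0.5202, -0.3373, 0.1423]
eef_rot: [[0.913, 0.408, -0.001], [0.408, -0.913, -0.001], [-0.001, 0.0, -1.0]]
force: [0.1, -1.0, -0.2]
grip_width: 1.001
finger_force: 0.0
```

```bash
python3 - <<'E'
from h import *
a=snap('scene','s1.png');b=snap('top','t1.png')
s=arm.state();print(s['t'],s['position'],s['force'],np.round(s['joint_pos'],2))
print(tool(np.array([.521,-.336,.038])-s['position']))
out=np.hstack([cv2.resize(cv2.imread('pics/s1.png')[130:230,270:390],(400,333)),cv2.resize(cv2.imread('pics/t1.png')[140:240,280:400],(400,333))]);cv2.imwrite('pics/c1.png',out)
E
```

```text
1.325 [ 0.51976668 -0.33841915  0.1426407 ] [ 0.73922599 -0.7593961  -0.6558707 ] [ 0.61  0.46 -0.14  1.75  0.08  0.94 -0.71]
[ 0.00220153 -0.00178401  0.10463757]
```

View pics/c1.png

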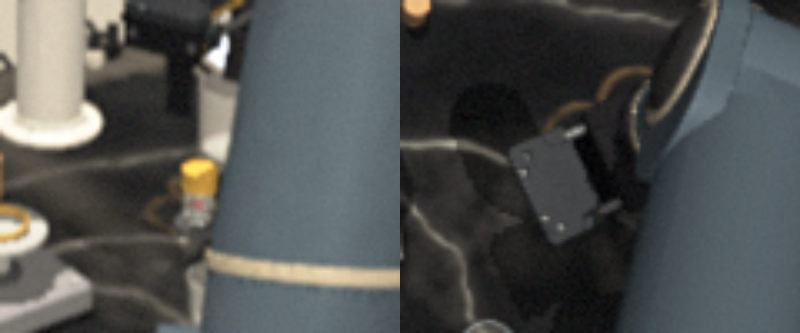

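The gripper hangs over the spring and is clear of the glasses. Now I'll go down and grip the cap.

Call:
{"op": "servo_tool", "data": {
  "motion": "0.002 -0.001 0.035 0;0.002 -0.001 0.07 0;0.002 -0.001 0.104 0;0.002 -0.001 0.104 0",
  "hand": -1
}}

```text
t: 1.82
position: [0.5195, -0.3354, 0.0363]
eef_rot: [[0.914, 0.406, -0.005], [0.406, -0.914, 0.002], [-0.004, -0.004, -1.0]]
force: [0.1, 0.5, -0.1]
grip_width: 1.003
finger_force: 0.0
```

Call:
{"op": "servo_tool", "data": {
  "motion": "0 0 0 0;0 0 0 0;0 0 0 0;0 0 0 0;0 0 0 0;0 0 0 0;0 0 0 0;0 0 0 0",
  "hand": 1
}}

```text
t: 2.82
position: [0.5226, -0.3351, 0.0387]
eef_rot: [[0.913, 0.408, 0.0], [0.408, -0.913, -0.0], [0.0, 0.001, -1.0]]
force: [0.6, -0.9, 1.0]
grip_width: 0.367
finger_force: 30.0
```

Call:
{"op": "servo_tool", "data": {
  "motion": "0 0 -0.03 0;0 0 -0.07 0;0 0 -0.11 0;0 0 -0.14 0;0 0 -0.14 0"
}}

```text
t: 3.45
position: [0.5236, -0.3353, 0.1808]
eef_rot: [[0.913, 0.409, 0.004], [0.409, -0.913, -0.002], [0.003, 0.004, -1.0]]
force: [0.4, -0.6, -1.4]
grip_width: 0.367
finger_force: 30.0
```

```bash
python3 - <<'E'
from h import *
s=arm.state();print(s['t'],s['position'],s['force'],s['grip_width'])
print(tool(np.array([.4975,-.110,.17])-s['position']))
E
```

```text
3.45 [ 0.52358338 -0.33531869  0.18078167] [ 0.42007553 -0.64873536 -1.38336982] 0.3669788076626842
[ 0.06821051 -0.21635388  0.01016966]
```

Call:
{"op": "servo_tool", "data": {
  "motion": "0.010 -0.036 0 0;0.021 -0.072 0 0;0.033 -0.108 0 0;0.045 -0.144 0.005 0;0.057 -0.180 0.008 0;0.066 -0.210 0.01 0;0.068 -0.216 0.01 0;0.068 -0.216 0.01 0;0.068 -0.216 0.01 0"
}}

```text
t: 4.58
position: [0.4961, -0.1115, 0.1682]
eef_rot: [[0.914, 0.406, -0.0], [0.406, -0.914, -0.001], [-0.001, 0.0, -1.0]]
force: [-0.1, -0.7, -1.8]
grip_width: 0.364
finger_force: 30.0
```

```bash
python3 - <<'E'
from h import *
a=snap('scene','s2.png');b=snap('top','t2.png')
s=arm.state();print(s['t'],s['position'],s['force'],np.round(s['joint_pos'],2))
out=np.zeros((600,800,3),np.uint8)
out=np.hstack([cv2.resize(cv2.imread('pics/s2.png')[130:240,220:320],(500,550),interpolation=cv2.INTER_CUBIC),cv2.resize(cv2.imread('pics/t2.png')[150:260,230:290],(300,550),interpolation=cv2.INTER_CUBIC)]);cv2.imwrite('pics/c2.png',out)
p=s['position'];print(p-[0,0,.0387],proj('scene',p-[0,0,.0387]),proj('scene',p+[0,0,.007]))
E
```

```text
4.675 [ 0.4961934  -0.11126597  0.16836391] [ 0.31013621 -0.33515544 -1.80270847] [ 0.34  0.27 -0.24  1.97  0.08  0.91 -1.09]
[ 0.4961934  -0.11126597  0.12966391] [270.01762873 181.95835086] [269.97575189 167.31006797]
```

View pics/c2.png

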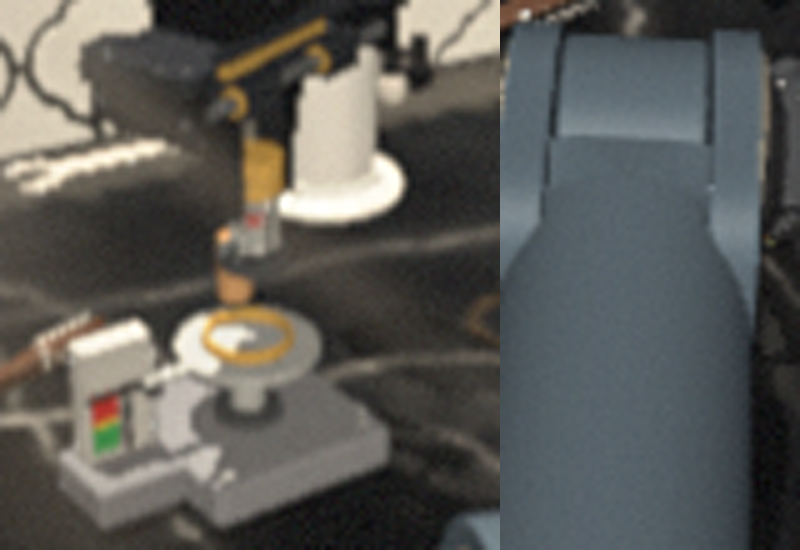

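The scene crop shows the spring hanging upright, slightly right of and above the brass ring (foot about px 271, ring about 269.5). The top view is blocked by the arm. I'll measure the offset in the scene view.

```bash
python3 - <<'E'
from h import *
ims=[cv2.cvtColor(np.asarray(arm.snapshot('scene')),cv2.COLOR_RGB2BGR).astype(float) for _ in range(6)]
im=np.mean(ims,0);np.save('m2.npy',im);g=im.mean(2)
print('rows foot..');
for v in range(156,188,1): print(v,g[v,262:282].round().astype(int))
u8=im.astype(np.uint8)
_,m=blobs(u8,(14,60,60),(35,255,255),(255,188,285,208),1)
ys,xs=np.nonzero(m);print('ring',xs.min(),xs.max(),ys.min(),ys.max(),cv2.fitEllipse(cv2.convexHull(np.c_[xs,ys].astype(np.int32))))
h=cv2.cvtColor(u8,cv2.COLOR_BGR2HSV);r=((h[...,0]<8)|(h[...,0]>172))&(h[...,1]>70)&(h[...,2]>60);r[:, :262]=0;r[:,282:]=0;r[:165]=0;r[180:]=0
ys,xs=np.nonzero(r);print('red',xs.mean() if len(xs) else 0,ys.mean(),len(xs),xs,ys)
print(proj('scene',[.496,-.111,.085]),proj('scene',[.499,-.109,.085]))
E
```

```text
rows foot..
156 [ 50  45  42  39  35  45  76  95  81  47  34  35  33  32  30  28 102 180
 198 199]
157 [ 52  49  46  41  37  40  67  98  93  65  54  50  43  34  29  31 102 183
 198 199]
158 [ 56  53  50  46  42  40  72 104 109  94  90  87  74  56  35  28 101 183
 199 198]
159 [ 59  58  52  51  45  45  73 112 118 115 114 112 105  90  54  34 103 183
 198 199]
160 [ 63  58  58  53  49  48  76 112 118 117 117 118 118 109  70  43 107 183
 197 200]
161 [ 65  64  60  57  54  52  78 113 120 119 119 120 119 113  71  46 113 185
 197 198]
162 [ 68  65  65  60  57  58  85 118 124 123 125 126 122 109  68  48 115 184
 197 198]
163 [ 68  67  63  63  59  62  91 126 133 135 134 131 125 109  64  51 121 185
 196 198]
164 [ 68  68  67  64  60  63  94 130 138 142 136 131 126 110  66  56 125 185
 195 198]
165 [ 69  68  68  67  63  65  92 130 139 142 138 133 127 111  68  60 130 188
 199 198]
166 [ 66  68  68  68  66  64  90 130 138 137 136 131 126 107  71  68 144 206
 217 208]
167 [ 65  65  67  66  64  66  92 132 139 137 134 129 123 114 104 113 165 213
 223 220]
168 [ 63  64  64  66  65  67  94 134 143 140
[... 1194 characters left out ...]
73 73 74 73 78 81 85 86]
183 [51 65 73 69 67 68 68 69 70 73 74 75 74 75 76 80 86 88 85 82]
184 [58 81 99 93 81 76 75 72 73 73 72 73 74 76 80 82 84 77 74 71]
185 [ 70  91 118 121 115 109 100  93  79  73  72  72  73  76  78  76  70  66
  63  63]
186 [ 80  94 122 132 138 136 128 112  89  69  65  64  65  65  60  60  55  54
  56  57]
187 [ 75  89 119 135 141 141 136 122  89  60  53  53  50  49  49  48  50  50
  54  53]
ring 260 278 188 203 ((268.8414001464844, 195.42800903320312), (15.366026878356934, 18.83123779296875), 107.09959411621094)
red 269.7142857142857 173.42857142857142 7 [268 269 270 271 269 270 271] [173 173 173 173 174 174 174]
[270.005467   195.74553324] [268.90449429 195.44055088]
```

Call:
{"op": "servo_tool", "data": {
  "motion": "0.0022 -0.0005 0.01 0;0.0022 -0.0005 0.025 0;0.0022 -0.0005 0.036 0;0.0022 -0.0005 0.040 0;0.0022 -0.0005 0.043 0;0.0022 -0.0005 0.046 0;0.0022 -0.0005 0.048 0;0.0022 -0.0005 0.048 0;0.0022 -0.0005 0.048 0"
}}

```text
t: 6.1
position: [0.4982, -0.1085, 0.1207]
eef_rot: [[0.913, 0.409, 0.0], [0.409, -0.913, -0.0], [0.0, 0.0, -1.0]]
force: [0.3, -0.6, -0.3]
grip_width: 0.369
finger_force: 30.0
```

```bash
python3 - <<'E'
from h import *
F=[];P=[];ims=[]
for _ in range(8):
    ims.append(np.asarray(arm.snapshot('scene'))[...,::-1].astype(float));s=arm.state();F.append(s['force']);P.append(s['position'])
print(s['t'],np.mean(F,0),np.std(F,0),np.mean(P,0),np.std(P,0))
im=np.mean(ims,0).astype(np.uint8);cv2.imwrite('pics/c3.png',cv2.resize(im[140:240,220:320],(600,600),interpolation=cv2.INTER_CUBIC))
E
```

```text
6.5 [-0.0646842  -0.37125005 -1.57641136] [0.4728505  0.47807185 0.63215869] [ 0.49810913 -0.10856999  0.12066874] [4.42112256e-05 1.92680781e-05 5.60576063e-05]
```

View pics/c3.png

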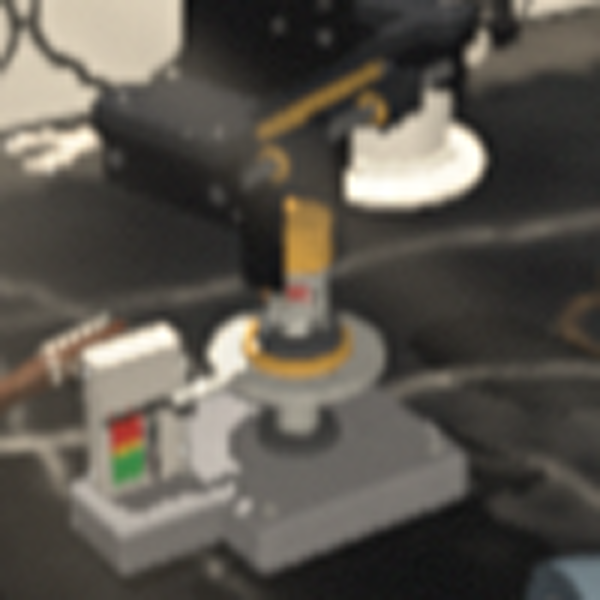

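The foot sits inside the brass ring with no lip contact, because the wrist still carries the whole 1.6 N weight. I'll lower it the last 5 mm, let go and rise.

Call:
{"op": "servo_tool", "data": {
  "motion": "0 0 0.002 0;0 0 0.004 0;0 0 0.005 0;0 0 0.005 0"
}}

```text
t: 7.0
position: [0.498, -0.1085, 0.1155]
eef_rot: [[0.913, 0.409, -0.0], [0.409, -0.913, -0.0], [-0.0, -0.0, -1.0]]
force: [0.2, -0.0, -1.0]
grip_width: 0.371
finger_force: 30.0
```

Call:
{"op": "servo_tool", "data": {
  "motion": "0 0 0 0;0 0 0 0;0 0 0 0;0 0 0 0;0 0 0 0;0 0 0 0",
  "hand": -1
}}

```text
t: 7.75
position: [0.498, -0.1086, 0.1156]
eef_rot: [[0.913, 0.409, 0.0], [0.409, -0.913, -0.0], [-0.0, 0.0, -1.0]]
force: [0.5, -0.0, 0.5]
grip_width: 0.949
finger_force: 0.0
```

Call:
{"op": "servo_tool", "data": {
  "motion": "0 0 -0.02 0;0 0 -0.045 0;0 0 -0.05 0;0 0 -0.05 0"
}}

```text
t: 8.25
position: [0.4979, -0.1086, 0.1653]
eef_rot: [[0.913, 0.408, 0.0], [0.408, -0.913, -0.0], [-0.0, 0.0, -1.0]]
force: [0.5, -0.0, 0.3]
grip_width: 1.0
finger_force: 0.0
```

Call:
{"op": "servo_tool", "data": {
  "motion": "0 0 0 0;0 0 0 0;0 0 0 0;0 0 0 0;0 0 0 0;0 0 0 0;0 0 0 0;0 0 0 0",
  "hand": 1
}}

```text
t: 9.25
position: [0.498, -0.1085, 0.1656]
eef_rot: [[0.913, 0.409, 0.0], [0.409, -0.913, -0.0], [0.0, 0.0, -1.0]]
force: [0.5, -0.5, -0.3]
grip_width: 0.169
finger_force: 0.0
```

```bash
python3 - <<'E'
from h import *
F=[];P=[];ims=[]
for _ in range(10):
    ims.append(np.asarray(arm.snapshot('scene'))[...,::-1].astype(float));s=arm.state();F.append(s['force']);P.append(s['position'])
print(s['t'],np.mean(F,0),np.std(F,0),np.mean(P,0),s['grip_width'],s['joint_pos'].round(2))
im=np.mean(ims,0).astype(np.uint8);cv2.imwrite('pics/full4.png',im);cv2.imwrite('pics/c4.png',cv2.resize(im[140:240,220:320],(600,600),interpolation=cv2.INTER_CUBIC))
E
```

```text
9.75 [-0.23350329 -0.00094936  0.09113077] [0.40671144 0.5503671  0.47630652] [ 0.4980273  -0.10854603  0.16556578] 0.0020663029762097262 [ 0.34  0.28 -0.24  1.97  0.08  0.9  -1.1 ]
```

View pics/c4.png

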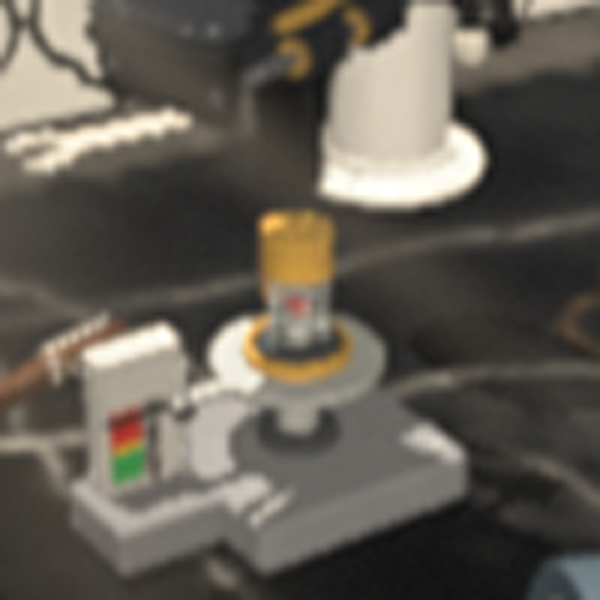

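The spring is upright in the cup, released, with the fingers shut above it and the pointer still at the top of the red. Next is a light touch to find where contact begins.

Call:
{"op": "servo_tool", "data": {
  "motion": "-0.002 0 0.008 0;-0.002 0 0.016 0;-0.002 0 0.020 0;-0.002 0 0.022 0;-0.002 0 0.0235 0;-0.002 0 0.0245 0;-0.002 0 0.0245 0;-0.002 0 0.0245 0;-0.002 0 0.0245 0"
}}

```text
t: 10.88
position: [0.4962, -0.1094, 0.1412]
eef_rot: [[0.913, 0.409, 0.0], [0.409, -0.913, -0.0], [0.0, 0.0, -1.0]]
force: [-0.7, 1.1, 2.0]
grip_width: 0.004
finger_force: 1.0
```

```bash
cat > meas.py <<'E'
from h import *
import sys
n=int(sys.argv[1]);F=[];P=[];ims=[]
for _ in range(n):
    ims.append(np.asarray(arm.snapshot('scene'))[...,::-1].astype(float));s=arm.state();F.append(s['force']);P.append(s['position'])
F=np.mean(F,0);z=np.mean(P,0)[2];print(s['t'],'F',F.round(2),'pos',np.mean(P,0).round(4),'z+1.5F',z+.0015*(F[2]-.09))
np.save(sys.argv[2]+'.npy',np.mean(ims,0))
E
python3 meas.py 16 p0
```

```text
11.675 F [-1.22  0.22  2.44] pos [ 0.4962 -0.1094  0.1411] z+1.5F 0.14462004621209476
```

Call:
{"op": "servo_tool", "data": {
  "motion": "0 0 0.002 0;0 0 0.004 0;0 0 0.006 0;0 0 0.008 0;0 0 0.009 0;0 0 0.009 0;0 0 0.009 0"
}}

```text
t: 12.55
position: [0.4962, -0.1094, 0.1321]
eef_rot: [[0.913, 0.409, 0.0], [0.409, -0.913, -0.0], [0.0, 0.0, -1.0]]
force: [-2.1, -0.4, 4.0]
grip_width: 0.009
finger_force: 2.1
```

```bash
python3 meas.py 10 p1
```

```text
13.05 F [-1.9   0.15  4.25] pos [ 0.4962 -0.1094  0.1321] z+1.5F 0.13835040964064488
```

Call:
{"op": "servo_tool", "data": {
  "motion": "0 0 0.002 0;0 0 0.004 0;0 0 0.006 0;0 0 0.007 0;0 0 0.007 0;0 0 0.007 0"
}}

```text
t: 13.8
position: [0.4962, -0.1093, 0.1252]
eef_rot: [[0.913, 0.409, -0.0], [0.409, -0.913, -0.0], [-0.0, 0.0, -1.0]]
force: [-2.8, 0.1, 6.0]
grip_width: 0.004
finger_force: 3.3
```

```bash
python3 meas.py 16 p2
```

```text
14.6 F [-2.6   0.47  6.5 ] pos [ 0.4962 -0.1094  0.1252] z+1.5F 0.13482609588033687
```

Call:
{"op": "servo_tool", "data": {
  "motion": "0 0 0.001 0;0 0 0.002 0;0 0 0.003 0;0 0 0.004 0;0 0 0.004 0;0 0 0.004 0"
}}

```text
t: 15.35
position: [0.4962, -0.1093, 0.1214]
eef_rot: [[0.913, 0.408, 0.0], [0.408, -0.913, -0.0], [-0.0, 0.0, -1.0]]
force: [-3.8, 0.5, 8.9]
grip_width: 0.006
finger_force: 4.1
```

```bash
python3 meas.py 16 p3; python3 - <<'E'
import numpy as np,cv2
from h import proj
o=[]
for n in('p0','p2','p3'):
    o.append(cv2.resize(np.load(n+'.npy').astype(np.uint8)[168:218,240:284],(264,300),interpolation=cv2.INTER_CUBIC))
cv2.imwrite('pics/c5.png',np.hstack(o))
im=np.load('p3.npy')
for v in range(180,200):print(v,im[v,268:271,:].mean(0).round().astype(int)[::-1])
E
```

```text
16.15 F [-3.    0.76  8.28] pos [ 0.4962 -0.1094  0.1214] z+1.5F 0.1336985415358288
180 [39 37 34]
181 [35 34 31]
182 [32 32 30]
183 [29 28 29]
184 [23 24 26]
185 [34 30 26]
186 [86 66 35]
187 [151 114  52]
188 [189 143  64]
189 [196 148  66]
190 [196 148  65]
191 [196 148  66]
192 [199 151  66]
193 [195 145  62]
194 [173 122  69]
195 [157 130 115]
196 [180 173 162]
197 [187 183 169]
198 [156 152 140]
199 [129 126 116]
```

View pics/c5.png

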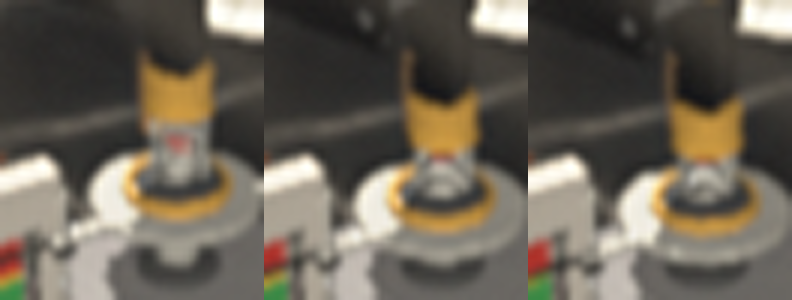

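At the present depth the cap rim nearly covers the red band; this camera looks down about 30° so the rim hides some of the band. The pointer is still in the red. I'll check the plate's sinking independently by tracking the cup in the images.

```bash
cat > sink.py <<'E'
from h import *
import sys
ref=cv2.imread('pics/full4.png').astype(np.float32).mean(2)
p=np.array([.4975,-.11,.083]);px=lambda s:proj('scene',p-[0,0,s])
K=8
for n in sys.argv[1:]:
    im=np.load(n+'.npy').astype(np.float32).mean(2)
    out=[]
    for (x0,x1,y0,y1) in((258,281,197,204),(256,286,199,207),(272,286,192,206)):   # front lip/plate patch in ref
        t=cv2.resize(ref[y0:y1,x0:x1],None,fx=K,fy=K,interpolation=cv2.INTER_CUBIC)
        S=cv2.resize(im[y0-3:y1+13,x0-2:x1+2],None,fx=K,fy=K,interpolation=cv2.INTER_CUBIC)
        r=cv2.matchTemplate(S,t,cv2.TM_CCOEFF_NORMED);_,v,_,l=cv2.minMaxLoc(r)
        dv=l[1]/K-3
        ss=np.linspace(0,.03,301);dd=[px(s)[1]-px(0)[1] for s in ss];out.append((round(float(np.interp(dv,dd,ss))*1e3,2),round(l[0]/K-2,2),round(v,3)))
    print(n,out)
E
python3 sink.py p0 p1 p2 p3
```

```text
p0 [(2.91, -0.12, 0.99), (3.33, -0.12, 0.985), (2.91, 0.12, 0.972)]Traceback (most recent call last):
  File "sink.py", line 14, in <module>
    ss=np.linspace(0,.03,301);dd=[px(s)[1]-px(0)[1] for s in ss];out.append((round(float(np.interp(dv,dd,ss))*1e3,2),round(l[0]/K-2,2),round(v,3)))
                                  ~~^^^
  File "sink.py", line 4, in <lambda>
    p=np.array([.4975,-.11,.083]);px=lambda s:proj('scene',p-[0,0,s])
                                              ~~~~^^^^^^^^^^^^^^^^^^^
  File "h.py", line 11, in proj
    c=arm.camera_info(n);K=np.array(c['camera_matrix']);P=np.array(c['pose'])
ValueError: time passes only in moves, steps and waits
```

Too many camera_info calls without time passing, so I'll interpolate linearly instead.

```bash
sed -i "s/^K=8/K=8;mm=20\/(px(.02)[1]-px(0)[1])/; s/^        ss=.*/        out.append((round(dv*mm,2),round(l[0]\/K-2,2),round(v,3)))/" sink.py; python3 sink.py p0 p1 p2 p3
```

```text
p0 [(np.float64(2.94), -0.12, 0.99), (np.float64(3.36), -0.12, 0.985), (np.float64(2.94), 0.12, 0.972)]
p1 [(np.float64(5.87), -0.25, 0.975), (np.float64(6.29), -0.25, 0.966), (np.float64(5.87), 0.12, 0.962)]
p2 [(np.float64(10.07), -0.25, 0.965), (np.float64(9.23), -0.25, 0.95), (np.float64(10.49), 0.0, 0.955)]
p3 [(np.float64(12.16), -0.5, 0.963), (np.float64(11.74), -0.5, 0.935), (np.float64(12.58), 0.0, 0.944)]
```

The image and force figures agree: the cap is at about 10.8 mm and needs roughly 3 mm more tool travel.

Call:
{"op": "servo_tool", "data": {
  "motion": "0 0 0.001 0;0 0 0.002 0;0 0 0.003 0;0 0 0.003 0;0 0 0.003 0;0 0 0.003 0"
}}

```text
t: 16.9
position: [0.4962, -0.1094, 0.1186]
eef_rot: [[0.913, 0.409, 0.0], [0.409, -0.913, -0.0], [-0.0, 0.0, -1.0]]
force: [-3.4, 1.1, 9.1]
grip_width: 0.003
finger_force: 4.7
```

```bash
python3 meas.py 20 p4; python3 sink.py p4
```

```text
17.9 F [-3.68  0.53  9.46] pos [ 0.4962 -0.1094  0.1186] z+1.5F 0.13262609738258269
p4 [(np.float64(13.84), -0.38, 0.963), (np.float64(13.42), -0.38, 0.935), (np.float64(13.84), 0.0, 0.939)]
```

The cap is at 12.0 mm and has been held for over a second. I'll hold a little longer, rise straight up, then read the pointer.

Call:
{"op": "servo_tool", "data": {
  "motion": "0 0 0 0;0 0 0 0;0 0 0 0;0 0 -0.004 0;0 0 -0.01 0;0 0 -0.016 0;0 0 -0.022 0;0 0 -0.03 0;0 0 -0.047 0;0 0 -0.047 0;0 0 -0.047 0"
}}

```text
t: 19.27
position: [0.4959, -0.1094, 0.1645]
eef_rot: [[0.913, 0.408, -0.0], [0.408, -0.913, 0.0], [-0.0, -0.0, -1.0]]
force: [0.2, -0.9, 0.3]
grip_width: 0.006
finger_force: 0.0
```

```bash
python3 meas.py 20 p5; python3 sink.py p5; python3 - <<'E'
import numpy as np,cv2
im=np.load('p5.npy').astype(np.uint8);r=cv2.imread('pics/full4.png')
a=cv2.resize(r[190:228,230:264],(340,380),interpolation=cv2.INTER_CUBIC);b=cv2.resize(im[190:228,230:264],(340,380),interpolation=cv2.INTER_CUBIC)
c=cv2.resize(im[165:215,240:290],(120,120))
d=np.zeros((380,120,3),np.uint8);d[:120]=c;cv2.imwrite('pics/c6.png',np.hstack([a,b,d]))
E
```

```text
20.275 F [0.15 0.17 0.07] pos [ 0.4961 -0.1094  0.1648] z+1.5F 0.16481057178925831
p5 [(np.float64(0.84), 0.25, 0.992), (np.float64(0.42), 0.12, 0.995), (np.float64(0.42), 0.12, 0.983)]
```

View pics/c6.png

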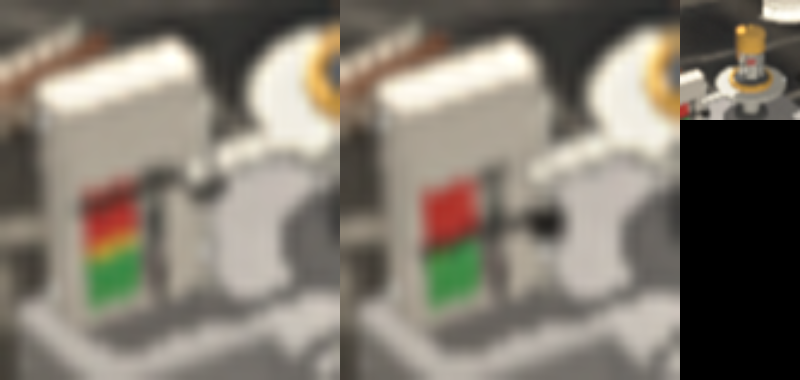

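```bash
python3 - <<'E'
from h import *
L=cv2.imread('pics/full4.png').astype(float);R=np.load('p5.npy');Z=cv2.imread('pics/s0.png').astype(float)
for c in((239,241),(242,244)):
    print(c)
    for v in range(204,224):print(v,*[I[v,c[0]:c[1]].mean(0).round().astype(int)[::-1] for I in(Z,L,R)])
p=np.array([.487,-.03,.07]);print(proj('scene',p),proj('scene',p-[0,0,.018]))
def edge(I): return I.mean(2)
E
```

```text
(239, 241)
204 [172 163 148] [172 164 148] [173 164 149]
205 [173 164 150] [173 164 150] [174 165 150]
206 [172 164 147] [174 166 150] [173 166 150]
207 [170 160 146] [173 160 145] [173 162 147]
208 [142 132 118] [164 133 120] [170 133 120]
209 [104  82  71] [133  82  73] [170  84  74]
210 [127  55  48] [110  54  47] [172  57  48]
211 [164  57  49] [140  52  46] [174  55  46]
212 [172  58  51] [168  54  48] [171  57  48]
213 [173  70  48] [177  73  51] [148  57  49]
214 [181 114  56] [182 114  54] [102  71  51]
215 [156 141  65] [157 141  64] [ 76 107  58]
216 [ 96 139  70] [ 98 140  71] [ 74 135  71]
217 [ 72 136  76] [ 69 138  74] [ 73 139  74]
218 [ 73 137  74] [ 71 136  74] [ 72 138  75]
219 [ 86 140  85] [ 84 140  83] [ 85 140  83]
220 [117 144 104] [120 147 108] [120 147 108]
221 [145 147 125] [145 148 126] [146 148 127]
222 [132 127 116] [132 127 116] [134 128 117]
223 [120 114 106] [120 115 108] [117 111 104]
(242, 244)
204 [172 162 148] [172 164 148] [173 164 150]
205 [172 162 149] [172 165 150] [174 165 151]
206 [168 160 147] [171 160 146] [170 160 146]
207 [137 129 116] [157 132 120] [161 134 122]
208 [108  88  79] [126  86  78] [161  98  88]
209 [129  74  64] [106  64  57] [171  86  77]
210 [162  78  70] [138  70  62] [172  82  72]
211 [164  70  62] [162  68  61] [163  70  61]
212 [167  80  63] [167  78  60] [137  58  51]
213 [169 116  68] [171 117  68] [100  73  57]
214 [147 142  77] [147 142  76] [ 77 110  71]
215 [ 95 139  78] [ 93 140  76] [ 73 134  78]
216 [ 70 134  74] [ 68 135  74] [ 71 137  75]
217 [ 71 134  74] [ 70 135  74] [ 72 136  74]
218 [ 85 138  83] [ 84 139  84] [ 85 140  83]
219 [121 150 110] [118 147 108] [119 147 108]
220 [140 143 122] [142 145 124] [142 146 124]
221 [127 120 112] [128 122 113] [129 123 113]
222 [109 104  98] [109 103  97] [109 103  98]
223 [102  98  94] [104  98  93] [104  99  93]
[245.69268111 208.62576413] [245.90913288 214.04610427]
```

The pointer line shows across the yellow in the image. At the start it already appeared 0.8 px below the top of the red, because it stands in front of the scale and the camera looks down. Its movement of 4.8 to 5.4 px gives 16 to 18 mm, and force and plate tracking give 16.1 to 16.4 mm. That is in the red, at worst touching yellow, and certainly not green, so the white coaster is right.

Call:
{"op": "servo_tool", "data": {
  "motion": "0 0 0 0;0 0 0 0;0 0 0 0;0 0 0 0;0 0 0 0;0 0 0 0;0 0 0.02 0;0 0 0.04 0;0 0 0.049 0;0 0 0.049 0;0 0 0.049 0",
  "hand": -1
}}

```text
t: 21.65
position: [0.4968, -0.1094, 0.1167]
eef_rot: [[0.913, 0.408, 0.001], [0.408, -0.913, -0.0], [0.001, 0.001, -1.0]]
force: [0.1, -1.3, -0.3]
grip_width: 0.996
finger_force: 0.0
```

Call:
{"op": "servo_tool", "data": {
  "motion": "0 0 0 0;0 0 0 0;0 0 0 0;0 0 0 0;0 0 0 0;0 0 0 0;0 0 0 0;0 0 0 0;0 0 -0.01 0;0 0 -0.03 0;0 0 -0.06 0;0 0 -0.075 0;0 0 -0.075 0",
  "hand": 1
}}

```text
t: 23.28
position: [0.4967, -0.1094, 0.192]
eef_rot: [[0.913, 0.408, 0.002], [0.408, -0.913, -0.001], [0.002, 0.001, -1.0]]
force: [-0.8, -0.7, -2.3]
grip_width: 0.368
finger_force: 30.0
```

```bash
python3 - <<'E'
from h import *
s=arm.state();print(s['t'],s['position'],s['force'],s['grip_width'])
print(tool(np.array([.4736,.1091,.19])-s['position']))
E
```

```text
23.275 [ 0.49674285 -0.1094141   0.19201984] [-0.78386703 -0.67863529 -2.34486207] 0.36848328069136677
[ 0.06811238 -0.20891467  0.00185635]
```

Call:
{"op": "servo_tool", "data": {
  "motion": "0.011 -0.035 0 0;0.023 -0.07 0 0;0.035 -0.107 0 0;0.047 -0.144 0 0;0.059 -0.18 0 0;0.066 -0.202 0 0;0.068 -0.209 0.01 0;0.068 -0.209 0.04 0;0.068 -0.209 0.075 0;0.068 -0.209 0.11 0;0.068 -0.209 0.13 0;0.068 -0.209 0.137 0;0.068 -0.209 0.137 0"
}}

```text
t: 24.9
position: [0.4726, 0.1085, 0.0535]
eef_rot: [[0.913, 0.408, -0.001], [0.408, -0.913, -0.001], [-0.001, 0.0, -1.0]]
force: [-0.1, 0.7, -1.1]
grip_width: 0.372
finger_force: 30.0
```

```bash
python3 meas.py 8 q0; python3 - <<'E'
from h import *
im=np.load('q0.npy').astype(np.uint8);cv2.imwrite('pics/c7.png',cv2.resize(im[190:270,155:255],(700,560),interpolation=cv2.INTER_CUBIC))
E
```

```text
25.3 F [-0.16  0.19 -1.38] pos [0.4734 0.1091 0.0546] z+1.5F 0.05243277134931864
```

View pics/c7.png

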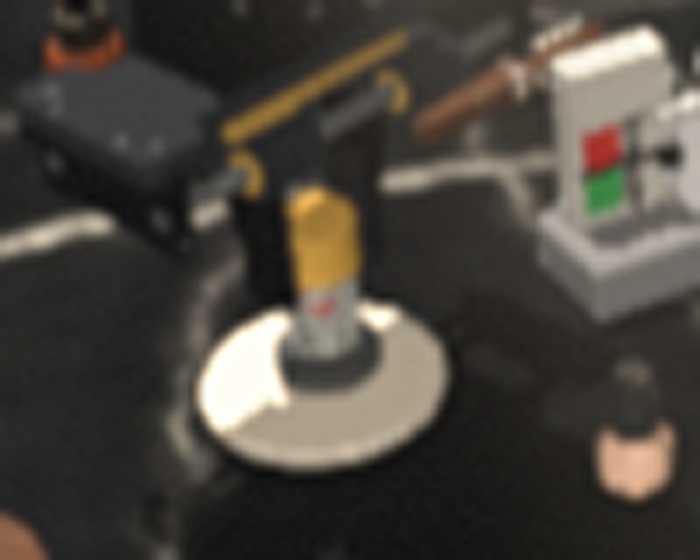

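The spring hangs upright just above the white coaster, near its centre (crop (330,380) against the coaster's (323,385)). I'll lower the last 6 mm.

Call:
{"op": "servo_tool", "data": {
  "motion": "0 0 0.002 0;0 0 0.004 0;0 0 0.005 0;0 0 0.0055 0;0 0 0.0055 0;0 0 0.0055 0"
}}

```text
t: 26.05
position: [0.473, 0.1091, 0.0487]
eef_rot: [[0.913, 0.408, 0.0], [0.408, -0.913, -0.0], [0.0, 0.0, -1.0]]
force: [0.0, -0.3, 1.9]
grip_width: 0.369
finger_force: 30.0
```

```bash
python3 meas.py 10 q1
```

```text
26.55 F [-0.84 -0.65  2.62] pos [0.473  0.1092 0.0486] z+1.5F 0.05241913210673895
```

Contact is made at about 2.6 N. Now I'll release, rise and check.

Call:
{"op": "servo_tool", "data": {
  "motion": "0 0 0 0;0 0 0 0;0 0 0 0;0 0 0 0;0 0 0 0;0 0 0 0;0 0 -0.02 0;0 0 -0.05 0;0 0 -0.09 0;0 0 -0.13 0;0 0 -0.15 0;0 0 -0.15 0;0 0 -0.15 0;0 0 -0.15 0",
  "hand": -1
}}

```text
t: 28.3
position: [0.4721, 0.1089, 0.1972]
eef_rot: [[0.913, 0.409, -0.003], [0.409, -0.913, -0.001], [-0.003, -0.001, -1.0]]
force: [-1.2, -0.6, -0.0]
grip_width: 1.0
finger_force: 0.0
```

```bash
python3 meas.py 6 q2; python3 - <<'E'
from h import *
im=np.load('q2.npy').astype(np.uint8)
print(blobs(im,(15,120,90),(35,255,255),(185,195,225,260))[0])
for z in(.012+.0,.065,.076):print(proj('scene',[.473,.109,z]))
E
```

```text
28.6 F [ 0.1  -0.17  0.11] pos [0.4725 0.1091 0.1978] z+1.5F 0.1978582787739488
[([193, 219, 14, 14, 168], array([199.75595238, 225.60119048]))]
[201.67197849 241.89492775]
[199.85293147 225.7261715 ]
[199.4635338  222.26497671]
```

The cap is exactly where an upright, unloaded spring on the white coaster should show it, with the gripper open and clear. I'm handing the job in.

```bash
python3 -c "
from bench import arm
print(arm.job_done())"
```

```text
the job is handed in; nothing more can be done
None
```

I pressed the spring to the mark (about 12.0 mm) and held it there for over a second; the pointer read about 16.4 mm, at worst just touching yellow, so I took it as red, stood the spring upright on the white ceramic coaster and handed the job in.

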